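Count along the drying rack and push the figure home in the third gap

TASK

Start at the end of the drying rack with the red cap and run a fingertip along the sprung rail, staying in contact, past the first and second gaps to the third, counting occupied gaps too. Then push the stand with the blue figure along the lane and fully home into that third gap, keeping it upright on the rack floor without lifting it. Leave the other stands, the mug and the paint bottle where they are.

Things in the scene. Friction and masses are not known exactly. Their poses are not given: they have to be found in the camera images.
- rack: Fixed drying rack of white dividers on a grey floor 132 x 380 x 6 mm. Origin: centre of its underside on the table; y runs along it, x points away from its open front. Six gaps centred at y = -0.135, -0.081, -0.027, 0.027, 0.081, 0.135, each 48 mm wide between 6 mm dividers (tops 30 mm above the table). Posts 18 mm square, 50 mm high, at (0.05, +-0.178) carry the two caps.
- lane_mid (a point): Middle of the open-ended front lane, on the rack floor 6 mm above the table, at rack (-0.039, 0); axes as the rack's. The lane runs along y, 46 mm wide, between the rounded divider noses (rack x = -0.016) and a front lip (rack x = -0.068 to -0.062, top 12 mm above the table).
- home_mid (a point): Point on the rack floor at rack (0.009, 0); axes as the rack's. A stand fully home in its gap, against the flat back stop (face at rack x = 0.030, top 34 mm above the table), has its axis on the line through this point along y.
- rail: Flat aluminium rail along the back of the rack, 14 mm wide (x) and 324 mm long (y), axes as the rack's, centred at rack x = 0.05, y = 0. Origin: centre of its top face, 55 mm above the table when untouched. A rounded ridge 2 mm high crosses it at each inner divider (rail y = -0.108, -0.054, 0, 0.054, 0.108), each smooth stretch being one gap. Pressed down it springs up to 10 mm, from 1.2 N to 5 N.
- red_cap: Fixed red plastic cap, 22 mm in diameter and 18 mm high, on one of the two end posts (either end): counting starts at this end. Origin at the centre of its underside, 50 mm above the table.
- white_cap: The same cap in white, on the post at the other end. Origin at the centre of its underside.
- stand: The painting stand: a round cork block 42 mm in diameter and 34 mm high with a small blue figure on top (slim, within 14 mm of the axis; whole height 69 mm, about 120 g). Origin at the centre of the underside, z up. It starts standing loose somewhere in the front lane of the rack (underside 6 mm above the table).
- stand_red: A painting stand: a round cork block 42 mm in diameter and 34 mm high with a small red figure on top (slim, within 14 mm of the axis; whole height 69 mm, about 120 g). Origin at the centre of the underside, z up. Bystander, home in one of the other gaps; must not be moved.
- stand_green: A painting stand: a round cork block 42 mm in diameter and 34 mm high with a small green figure on top (slim, within 14 mm of the axis; whole height 69 mm, about 120 g). Origin at the centre of the underside, z up. Bystander, home in one of the other gaps; must not be moved.
- mug: Loose orange mug, 76 mm in diameter and 88 mm high, with a handle, beside the rack's +y end. Origin at the centre of its underside. Bystander.
- paint: Loose blue paint bottle with a white cap, 34 mm in diameter and 70 mm high, beside the rack's -y end. Origin at the centre of its underside. Bystander.
Things that resemble listed ones, but are neither listed nor needed, are in the scene too. What is shaped like the stand but purple is not meant.

How it is judged (in metres and radians):
On the way, in this order (a step that is already met when the one before it is completed fails the run):
1. a fingertip touches the rail at the first gap from the red cap (contact force between the fingers and rail above 0.3 N and horizontal distance between the grasp point and red_cap between 0.02 and 0.061 m), for 0.05 s.
2. still touching, it passes the ridge between gaps one and two (contact force between the fingers and rail above 0.3 N and horizontal distance between the grasp point and red_cap between 0.063 and 0.077 m), for 0.02 s.
3. it touches the rail at the second gap (contact force between the fingers and rail above 0.3 N and horizontal distance between the grasp point and red_cap between 0.079 and 0.115 m), for 0.05 s.
4. still touching, it passes the ridge between gaps two and three (contact force between the fingers and rail above 0.3 N and horizontal distance between the grasp point and red_cap between 0.117 and 0.131 m), for 0.02 s.
5. it touches the rail at the third gap (contact force between the fingers and rail above 0.3 N and horizontal distance between the grasp point and red_cap between 0.133 and 0.169 m), for 0.05 s.
6. the blue figure's stand is home in the third gap (x of stand in the frame of rack above 0.003 m and horizontal distance between stand and red_cap between 0.135 and 0.176 m and z of stand in the frame of rack below 0.01 m and angle between stand's own z axis and vertical below 0.1 rad), for 0.2 s.
At the end, for the whole second after the job is handed in: The blue figure's stand rests in the third gap from the red cap, within 6 mm of the back stop, upright (within 0.1 rad) on the rack floor and still (all of step 6 and linear speed of stand below 0.01 m/s); the robot touches nothing.
It fails at once if the blue figure's stand is lifted more than 9 mm off the rack floor or tipped by more than 0.4 rad (z of stand in the frame of rack above 0.015 m or angle between stand's own z axis and vertical above 0.4 rad).
It fails at once if the red figure's stand is moved by more than 15 mm or tipped (distance of stand_red from where it was at the start of the episode above 0.015 m or angle between stand_red's own z axis and vertical above 0.4 rad).
It fails at once if the green figure's stand is moved by more than 15 mm or tipped (distance of stand_green from where it was at the start of the episode above 0.015 m or angle between stand_green's own z axis and vertical above 0.4 rad).
It fails at once if the mug is moved by more than 15 mm or tipped (distance of mug from where it was at the start of the episode above 0.015 m or angle between mug's own z axis and vertical above 0.4 rad).
It fails at once if the paint bottle is moved by more than 15 mm or tipped (distance of paint from where it was at the start of the episode above 0.015 m or angle between paint's own z axis and vertical above 0.4 rad).
It also fails if it takes over 59 s, if anything falls off the work surface, if the arm or the gripper's body presses on something with over 40 N, if the wrist force passes 120 N, or if a joint passes its speed limit or range.

ROBOT

A 6-joint arm with a two-finger parallel gripper is mounted at the origin on the work surface. World frame = base frame: x ahead of the robot, y to its left, z up, the work surface at z = 0. Lengths are in m, angles in degrees, forces in N, time in s.
With the tool pointing down it reaches from about 0.4 to 0.825 m from the base axis. Payload 7 kg.
Tool frame: the origin (TCP) lies at the very end of the fingers, on their centre line; the grasp point (between the pads) lies 19 mm behind it (r.grip_depth is the distance from the TCP to the grasp point, in m); z points along the fingers, y is the line along which they close (so a half turn about z gives the same grasp; the last joint's range is limited). The gripper opens to 88 mm and grips with 3 to 60 N. Pads are 19 mm wide; open, the fingers measure 130 mm over their backs; the gripper's body (78 mm by 193 mm) begins 47 mm behind the grasp point.
Start: joints at [82.855, 20.546, 0.682, 0, -70.136, -16.507], TCP at [0.271, 0.618, 0.227] pointing down, gripper open.
Joint ranges: [-176.03, 176.03], [-82.01, 121.73], [-58.28, 71.71], [-173.87, 95.51], [-174.79, -0.11], [-173.66, 173.66]. Speed limits (degrees/s): [136.94, 136.94, 172.46, 180, 180, 180].

INTERFACE

Orientations are given as [roll, pitch, yaw] about the fixed x, y, z axes, in that order (R = Rz(yaw) Ry(pitch) Rx(roll)).
In Python, from plant import r gives the robot as it stands.
- The arm moves only by the tool play_rows, never from a script. Its argument "rows" is a list that holds one entry, the list of rows, each a list of 5 numbers: the closure, from 0 (fully open) to 1 (shut), then the shift along the tool's x, y, z each as a share of 0.5 m, from -1 to 1, then the turn about the tool's z as a share of 1.5 rad, from -1 to 1. A call has exactly 8 rows; each row is the pose to reach, as a shift and turn from the pose commanded when the call began, along the tool's axes at that moment; what a row does not reach only later rows make up. A row lasts 1/12 s, in which the tool goes at most 41.7 mm and 7.16 degrees, less where a joint would pass 70% of its speed; a pose out of reach is approached as far as the arm can. A call with a number of a shift or a turn outside -1 to 1 is refused whole. A call with a gripper value outside its range is refused whole. The fingers move at their own pace and stop on an object; "squeeze" is the grip in N (left out, the last holds). Time passes only in rows, so rows that repeat a pose let the fingers close, or fill a call up. It gives the time, the measured TCP pose, the force, the opening and the grip force at its end, in the units of the state.
- r.get_state(): the state, without advancing time (a new reading comes with each control period).
- r.capture(name): name is "scene" or "top" or "wrist"; returns the picture (420x560x3 uint8, red, green, blue); there is no depth.
- r.camera_info(name): a dict with "fovy" (degrees; the focal length in pixels is half the picture's height over the tangent of half this angle, whatever the lens; pixels are square), "cx", "cy" (the principal point, pixels), "pose" (4x4, takes a point from camera to world coordinates). Camera axes: x right, y down, z forward; pixel columns grow to the right and rows downward; lengths in m; the calibration is good to about 2 mm. A picture is of the moment at which its call begins: read the wrist's pose just before it. camera_info takes no time and is no camera call; for the wrist camera it gives the pose at the moment of the call.
- r.close_job(): hands the job in; it is judged then, once.
The state is a dict: "time_s": time; "joints": joint angles; "qd": joint speeds; "joint_torque": joint torques, N m; "tcp_pos": TCP position; "eef_rot": TCP orientation; "contact_force": force on the tool from outside, world axes, zero at the start; "moment": the same for the moment, N m; "gripper_width": finger opening in m; "gripper_force": force on a finger pad.
Only numpy, scipy, OpenCV 4.12 (cv2) and the standard library are available. Lean on these libraries where they do the work, as an engineer would, in place of code of your own. Each camera call takes 0.05 s, during which the arm holds its last target. There are 200 camera calls.

## Working session

There is one attempt and no reset: what is moved stays moved. The work goes in short steps, Python scripts to look and compute and a tool call to move; the robot and the scene stay as the last step left them, time stands still between calls to the robot, and variables do not carry over. Pictures are saved under pics/ and viewed, at most 10 in all, crops included, and the job is handed in when it is done.

Besides the shell and the picture viewer there is one more tool, called after "Request:" by a JSON object that holds its "fn" and its "kwargs", one argument or row to a line. play_rows: Moves the arm, as the interface text tells. Its arguments: {"type":"object","properties":{"rows":{"type":"array","items":{"type":"array","items":{"type":"array","items":{"type":"number"}}}},"squeeze":{"type":"number"}},"required":["rows"]}

```bash
mkdir -p pics; ls; python3 - <<'E'
from plant import r
import cv2,numpy as np
np.set_printoptions(precision=4,suppress=True)
print(r.get_state())
for n in("scene","top","wrist"):
    ci=r.camera_info(n);print(n,ci)
    cv2.imwrite(f"pics/{n}0.png",r.capture(n)[:,:,::-1])
E
```

```text
pics
{'time_s': 0.0, 'joints': array([ 82.8558,  20.5889,   0.6342,  -0.0198, -70.1358, -16.5076]), 'qd': array([-0.0794, -0.0391,  0.0661,  0.0499, -0.0461,  0.0266]), 'joint_torque': array([  0.0004, -58.271 ,  29.3067,   6.9974,   0.0073,  -0.0002]), 'tcp_pos': array([0.2706, 0.6178, 0.2257]), 'eef_rot': array([179.908 ,  -0.0078, -23.6586]), 'contact_force': array([-0.0716, -0.3339, -0.5422]), 'moment': array([-0.0106,  0.0195, -0.0306]), 'gripper_force': 0.0, 'gripper_width': 0.08771753785598085}
scene {'fovy': 55.025863936868454, 'cx': 277.321766952026, 'cy': 203.01018766347843, 'pose': array([[ 0.8355,  0.476 , -0.2746,  0.7558],
       [ 0.5495, -0.719 ,  0.4256, -0.3024],
       [ 0.0051, -0.5065, -0.8622,  0.7429],
       [ 0.    ,  0.    ,  0.    ,  1.    ]])}
top {'fovy': 46.827909913622136, 'cx': 277.97312146375833, 'cy': 211.26807781734541, 'pose': array([[ 0.0128, -0.9971,  0.0749,  0.4789],
       [-0.9999, -0.0136, -0.0106,  0.0354],
       [ 0.0116, -0.0747, -0.9971,  1.1346],
       [ 0.    ,  0.    ,  0.    ,  1.    ]])}
wrist {'fovy': 61.269546086861986, 'cx': 275.9249401017678, 'cy': 207.65543149771565, 'pose': array([[-0.401 , -0.8829, -0.2443,  0.337 ],
       [-0.9161,  0.3872,  0.1044,  0.5896],
       [ 0.0025,  0.2657, -0.9641,  0.3841],
       [ 0.    ,  0.    ,  0.    ,  1.    ]])}
```

View pics/scene0.png

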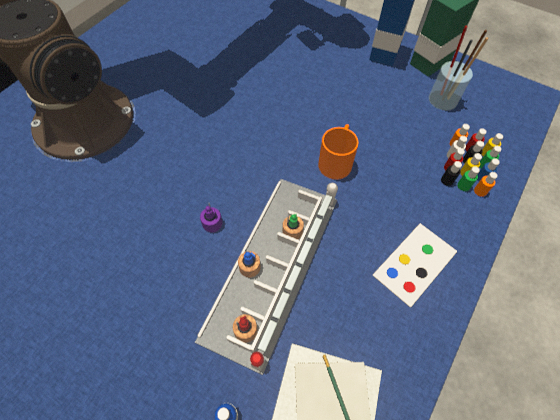

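View pics/top0.png

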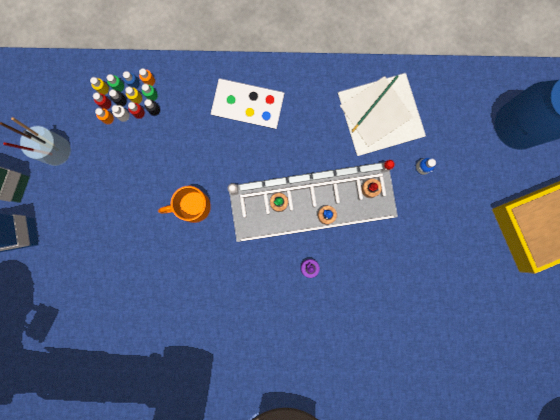

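Scene shows the rack with the red cap at (257,359) and white cap at (332,188). Top shows the red cap at (390,165) and white cap at (233,188).
Candidates for the blue stand in top: the blue figure on cork in the lane at (327,214), the purple stand off the rack at (310,268), the paint bottle at (427,165), and the green (279,202) and red (373,188) stands. I choose (327,214).

```bash
cat > h.py <<'E'
import cv2,numpy as np
np.set_printoptions(precision=4,suppress=True)
def ray(ci,uv):
    f=210/np.tan(np.radians(ci["fovy"]/2)); P=ci["pose"]
    d=P[:3,:3]@np.array([(uv[0]-ci["cx"])/f,(uv[1]-ci["cy"])/f,1]); return P[:3,3],d/np.linalg.norm(d)
def plane(ci,uv,z):
    o,d=ray(ci,uv); return o+d*(z-o[2])/d[2]
def tri(a,b):
    (o1,d1),(o2,d2)=a,b
    s=np.linalg.lstsq(np.c_[d1,-d2],o2-o1,rcond=None)[0]
    p,q=o1+s[0]*d1,o2+s[1]*d2; return (p+q)/2,np.linalg.norm(p-q)
def proj(ci,p):
    f=210/np.tan(np.radians(ci["fovy"]/2)); P=ci["pose"]
    c=P[:3,:3].T@(np.asarray(p)-P[:3,3]); return np.array([ci["cx"]+f*c[0]/c[2],ci["cy"]+f*c[1]/c[2]])
def blob(img,lo,hi,near,rad):
    """hsv mask (img BGR) near a pixel -> largest contour: centroid, area, ellipse"""
    h=cv2.cvtColor(img,cv2.COLOR_BGR2HSV)
    lo,hi=np.array(lo),np.array(hi)
    m=cv2.inRange(h,lo,hi) if lo[0]<=hi[0] else cv2.inRange(h,lo,np.array([179,hi[1],hi[2]]))|cv2.inRange(h,np.array([0,lo[1],lo[2]]),hi)
    k=np.zeros_like(m); cv2.circle(k,tuple(map(int,near)),rad,255,-1); m&=k
    c=max(cv2.findContours(m,cv2.RETR_EXTERNAL,cv2.CHAIN_APPROX_NONE)[0],key=cv2.contourArea)
    M=cv2.moments(c); e=cv2.fitEllipse(c) if len(c)>5 else None
    return (M["m10"]/M["m00"],M["m01"]/M["m00"]),M["m00"],e
E
python3 - <<'E'
from plant import r
from h import *
T,S=r.camera_info("top"),r.camera_info("scene")
t,s=cv2.imread("pics/top0.png"),cv2.imread("pics/scene0.png")
def both(name,lo,hi,pt,ps,rad,z):
    a,b=blob(t,lo,hi,pt,rad),blob(s,lo,hi,ps,rad)
    print(name,a,b); p,g=tri(ray(T,a[0]),ray(S,b[0])); print("   tri",p,"gap",g,"plane top",plane(T,a[0],z),"plane scene",plane(S,b[0],z)); return p
rc=both("red cap",[172,140,80],[8,255,255],(390,165),(257,359),9,.06)
wc=both("white cap",[0,0,150],[179,80,255],(233,188),(332,188),7,.06)
cork=([5,60,90],[20,255,255])
for n,pt,ps in(("blue",(327,214),(249,264)),("green",(279,202),(293,226)),("red",(373,188),(244,327))):
    try: both(n+" cork",*cork,pt,ps,15,.04)
    except Exception as e: print(n,e)
both("blue fig",[105,120,60],[120,255,255],(327,214),(249,258),8,.06)
d=wc-rc; print("capdist",np.hypot(*d[:2]),"yaw",np.degrees(np.arctan2(-d[0],d[1])))
cv2.imwrite("pics/crop1.png",np.hstack([cv2.resize(t[150:250,220:400],None,fx=2.4,fy=2.4,interpolation=cv2.INTER_CUBIC)[:240],cv2.resize(s[220:320,190:330],None,fx=2.4,fy=2.4,interpolation=cv2.INTER_CUBIC)]))
E
```

```text
red cap ((388.85185185185185, 164.2079772079772), 58.5, ((388.8287048339844, 164.23110961914062), (8.354960441589355, 9.25240707397461), 57.97534942626953)) ((256.3496598639456, 358.6829931972789), 122.5, ((256.34521484375, 358.6940612792969), (11.548076629638672, 13.790413856506348), 170.9054412841797))
   tri [ 0.6691 -0.2246  0.0567] gap 0.0009996740688356346 plane top [ 0.6689 -0.2235  0.06  ] plane scene [ 0.6691 -0.2253  0.06  ]
white cap ((231.92727272727274, 188.42727272727274), 55.0, ((231.91708374023438, 188.5893096923828), (8.19425106048584, 9.45138931274414), 19.7029972076416)) ((331.61206896551727, 186.95689655172413), 58.0, ((331.36187744140625, 187.2025146484375), (8.07072925567627, 10.446059226989746), 52.90913009643555))
   tri [0.609  0.1271 0.0592] gap 0.0007763884149818776 plane top [0.6092 0.1272 0.06  ] plane scene [0.6088 0.1263 0.06  ]
blue cork ((326.87637540453073, 214.59158576051777), 257.5, ((326.885009765625, 214.58148193359375), (17.944684982299805, 18.42108917236328), 47.80044174194336)) ((249.05457746478874, 266.6032863849765), 284.0, ((248.94889831542
[... 895 characters left out ...]
5947265625), (23.95022964477539, 27.652456283569336), 172.34860229492188))
   tri [ 0.6191 -0.1907  0.0279] gap 0.0004889247026991629 plane top [ 0.6177 -0.1881  0.04  ] plane scene [ 0.6212 -0.1928  0.04  ]
blue fig ((327.72727272727275, 213.7070707070707), 49.5, ((327.7383728027344, 213.76214599609375), (7.663970470428467, 8.714879035949707), 125.19486999511719)) ((248.32544378698225, 257.6074950690335), 84.5, ((248.40745544433594, 257.588134765625), (9.738969802856445, 11.985032081604004), 16.949310302734375))
   tri [ 0.5558 -0.088   0.0523] gap 0.0010621154845393934 plane top [ 0.5556 -0.0867  0.06  ] plane scene [ 0.5576 -0.0907  0.06  ]
capdist 0.3568242301303848 yaw 9.700242859754221
```

View pics/crop1.png

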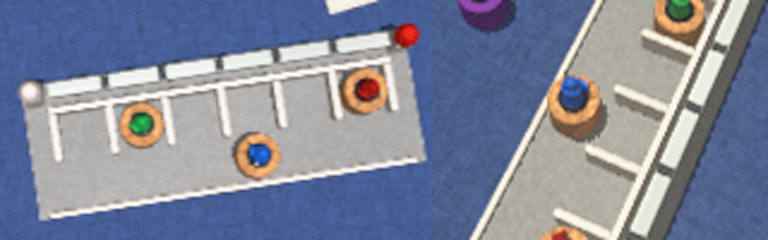

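The crop shows the blue figure on its cork at crop pixel (258,155), in the lane in front of the gap between the dividers at (224,110) and (279,105). That is the third gap counted from the red cap. Red is in gap 1 and green in gap 5. Next I move over the rack for a closer wrist view.

Request:
{"fn": "play_rows", "kwargs": {
  "rows": [
    [[1,0.1,0.09,0,0],[1,0.15,0.135,0,0],[1,0.2,0.18,0,0],[1,0.25,0.225,0,0],[1,0.3,0.27,0,0],[1,0.35,0.315,0,0],[1,0.4,0.36,0,0],[1,0.4,0.36,0,0]]
  ],
  "squeeze": 10
}}

```text
time_s: 0.82
tcp_pos: [0.3827, 0.3686, 0.2268]
eef_rot: [180.0, 0.0, -23.8]
contact_force: [-0.5, 0.0, 0.3]
gripper_width: 0.0401
gripper_force: 0.0
```

Request:
{"fn": "play_rows", "kwargs": {
  "rows": [
    [[1,0.1,0.09,0,0],[1,0.15,0.135,0,0],[1,0.2,0.18,0,0],[1,0.25,0.225,0,0],[1,0.3,0.27,0,0],[1,0.35,0.315,0,0],[1,0.4,0.36,0,0],[1,0.4,0.36,0,0]]
  ]
}}

```text
time_s: 1.48
tcp_pos: [0.4938, 0.1239, 0.2264]
eef_rot: [179.9, 0.0, -23.9]
contact_force: [-1.3, -0.1, 0.4]
gripper_width: 0.0006
gripper_force: 0.0
```

Request:
{"fn": "play_rows", "kwargs": {
  "rows": [
    [[1,0.05,0.04,0,0.08],[1,0.1,0.08,0,0.16],[1,0.15,0.12,0,0.24],[1,0.2,0.16,0,0.32],[1,0.25,0.2,0,0.4],[1,0.3,0.25,0,0.48],[1,0.3,0.25,0,0.56],[1,0.3,0.25,0,0.64]]
  ]
}}

```text
time_s: 2.15
tcp_pos: [0.5802, -0.0484, 0.2257]
eef_rot: [179.9, -0.0, -79.2]
contact_force: [-0.5, -0.4, -0.8]
gripper_width: 0.0005
gripper_force: 0.0
```

```bash
python3 - <<'E'
from plant import r
from h import *
np.save("wpose.npy",r.camera_info("wrist")["pose"])
w=r.capture("wrist")[:,:,::-1]; cv2.imwrite("pics/w1.png",w)
W=r.camera_info("wrist"); print(r.get_state()["tcp_pos"],r.get_state()["eef_rot"])
for n,p in(("red",(.669,-.224,.06)),("white",(.609,.127,.06)),("blue",(.5555,-.0872,.04))): print(n,proj(W,p))
E
```

```text
[ 0.58   -0.0477  0.2258] [179.9253   0.0075 -79.6358]
red [206.1238 -44.1411]
white [219.6885 343.1251]
blue [308.7152 149.97  ]
```

View pics/w1.png

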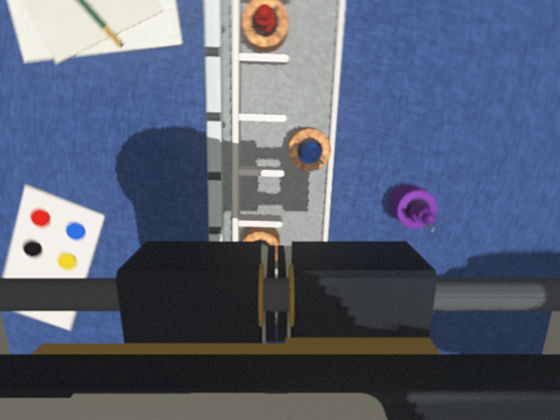

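The wrist view shows the blue stand at (309,149). The third gap lies between the dividers at v≈117 and v≈173, the rail spans u≈206–221, and the red stand is at (265,22).

```bash
python3 - <<'E'
from plant import r
from h import *
W,T=r.camera_info("wrist"),r.camera_info("top"); W["pose"]=np.load("wpose.npy")
w=cv2.imread("pics/w1.png"); t=cv2.imread("pics/top0.png")
a=np.radians(9.7);R=np.array([[np.cos(a),-np.sin(a)],[np.sin(a),np.cos(a)]]);O=np.array([.5897,-.0571])
rk=lambda p:R.T@(p[:2]-O)
cork=([5,60,60],[20,255,255])
b=blob(w,*cork,(309,149),26); print("stand ellipse",b)
for c in(b[2][0],): p=plane(W,c,.04);print("stand",p,rk(p))
c2=blob(t,*cork,(327,214),15)[2][0]; q,g=tri(ray(W,b[2][0]),ray(T,c2)); print("tri",q,rk(q),g)
g=cv2.cvtColor(w,cv2.COLOR_BGR2HSV); m=((g[:,:,2]>150)&(g[:,:,1]<60)).astype(np.uint8)
# divider centre rows at two columns; rail edges at three rows
for u in(255,275):
    for v0 in(58,118,173):
        rows=np.arange(v0-9,v0+10); col=w[rows,u].astype(float).mean(1); wt=np.clip(col-np.median(col)-15,0,None); v=(rows*wt).sum()/wt.sum()
        p=plane(W,(u,v),.03); print("div",u,v.round(1),p[:2],rk(p))
for v in(30,80,140):
    row=w[v,190:245].astype(int).mean(1); d=np.abs(np.diff(row)); print("row",v,[(190+i,int(d[i])) for i in np.where(d>18)[0]])
for v in(30,80,140):
  print([rk(plane(W,(u,v),.055)) for u in(206,221)])
E
```

```text
stand ellipse ((308.72947197022563, 148.71819027680854), 1433.0, ((308.73309326171875, 148.73495483398438), (42.055789947509766, 43.44052505493164), 144.05056762695312))
stand [ 0.5563 -0.0893  0.04  ] [-0.0384 -0.0262]
tri [ 0.5555 -0.0884  0.0307] [-0.039 -0.025] 0.0005895237021046496
div 255 56.8 [ 0.6221 -0.1618] [ 0.0143 -0.1087]
div 255 117.0 [ 0.6127 -0.1085] [ 0.014  -0.0545]
div 255 172.2 [ 0.6034 -0.0554] [ 0.0138 -0.0006]
div 275 57.3 [ 0.6038 -0.1648] [-0.0043 -0.1085]
div 275 117.8 [ 0.5936 -0.1114] [-0.0053 -0.0542]
div 275 173.1 [ 0.5835 -0.0583] [-0.0064 -0.0001]
row 30 [(np.int64(203), 31), (np.int64(204), 28), (np.int64(205), 24), (np.int64(219), 29), (np.int64(220), 37), (np.int64(221), 31), (np.int64(223), 19), (np.int64(224), 22), (np.int64(231), 26), (np.int64(232), 21), (np.int64(237), 20), (np.int64(238), 46), (np.int64(239), 36), (np.int64(240), 23)]
row 80 [(np.int64(204), 24), (np.int64(205), 41), (np.int64(206), 29), (np.int64(219), 21), (np.int64(220), 35), (np.int64(231), 42), (np.int64(232), 31), (np.int64(237), 33), (np.int64(238), 45)]
row 140 [(np.int64(205), 18), (np.int64(206), 24), (np.int64(218), 41), (np.int64(219), 25), (np.int64(220), 30), (np.int64(221), 49), (np.int64(229), 20), (np.int64(231), 58), (np.int64(232), 46), (np.int64(237), 50), (np.int64(238), 53)]
[array([ 0.0544, -0.1255]), array([ 0.0417, -0.1258])]
[array([ 0.0557, -0.0856]), array([ 0.0425, -0.0858])]
[array([ 0.0574, -0.0338]), array([ 0.0436, -0.034 ])]
```

Request:
{"fn": "play_rows", "kwargs": {
  "rows": [
    [[1,0.06,-0.025,0,0],[1,0.12,-0.05,0.05,0.01],[1,0.18,-0.07,0.1,0.01],[1,0.24,-0.09,0.15,0.01],[1,0.297,-0.114,0.2,0.01],[1,0.297,-0.114,0.24,0.01],[1,0.297,-0.114,0.27,0.01],[1,0.297,-0.114,0.27,0.01]]
  ]
}}

```text
time_s: 2.87
tcp_pos: [0.6627, -0.1808, 0.0868]
eef_rot: [179.6, 0.1, -79.4]
contact_force: [-0.4, 0.2, 0.3]
gripper_width: 0.0006
gripper_force: 0.0
```

```bash
cat > st.py <<'E'
from plant import r
from h import *
a=np.radians(9.7);R=np.array([[np.cos(a),-np.sin(a)],[np.sin(a),np.cos(a)]]);O=np.array([.5897,-.0571])
s=r.get_state();p=s["tcp_pos"];k=R.T@(p[:2]-O)
print("t",s["time_s"],"tcp",p,"rack",k,"rot",s["eef_rot"],"F",s["contact_force"],"capdist",np.hypot(k[0]-.05,k[1]+.178))
E
python3 st.py
```

```text
t 2.8667 tcp [ 0.6627 -0.1808  0.0868] rack [ 0.0511 -0.1342] rot [179.6045   0.1291 -79.4315] F [-0.3993  0.2343  0.2633] capdist 0.04377125367053583
```

Request:
{"fn": "play_rows", "kwargs": {
  "rows": [
    [[1,0,0,0.02,0],[1,0,0,0.035,0],[1,0,0,0.048,0],[1,0,0,0.056,0],[1,0,0,0.064,0],[1,0,0,0.07,0.006],[1,0,0,0.074,0.01],[1,0,0,0.074,0.01]]
  ]
}}

```text
time_s: 3.53
tcp_pos: [0.6653, -0.1809, 0.0546]
eef_rot: [-180.0, -0.0, -80.4]
contact_force: [-1.2, 1.3, 2.8]
gripper_width: 0.0003
gripper_force: 0.8
```

```bash
python3 st.py
```

```text
t 3.5333 tcp [ 0.6653 -0.1809  0.0546] rack [ 0.0536 -0.1347] rot [-179.9838   -0.0003  -80.3962] F [-1.1638  1.3381  2.784 ] capdist 0.04342030886226985
```

Request:
{"fn": "play_rows", "kwargs": {
  "rows": [
    [[1,0,0.002,0.002,0],[1,-0.004,0.004,0.004,0],[1,-0.01,0.004,0.004,0],[1,-0.018,0.004,0.004,0],[1,-0.026,0.004,0.004,0],[1,-0.034,0.004,0.004,0],[1,-0.042,0.004,0.004,0],[1,-0.05,0.004,0.004,0]]
  ]
}}

```text
time_s: 4.2
tcp_pos: [0.659, -0.1564, 0.0528]
eef_rot: [-180.0, -0.0, -80.4]
contact_force: [1.0, -2.6, 3.3]
gripper_width: 0.0005
gripper_force: 1.5
```

```bash
python3 st.py
```

```text
t 4.2 tcp [ 0.659  -0.1564  0.0528] rack [ 0.0516 -0.1095] rot [-179.9804   -0.0115  -80.3693] F [ 0.9886 -2.6198  3.2599] capdist 0.06849018399444742
```

Request:
{"fn": "play_rows", "kwargs": {
  "rows": [
    [[1,-0.008,0,0,0],[1,-0.016,0,0,0],[1,-0.024,0,0.001,0],[1,-0.032,0,0.002,0],[1,-0.04,0,0.002,0],[1,-0.048,0,0.002,0],[1,-0.056,0,0.002,0],[1,-0.064,0,0.002,0]]
  ]
}}

```text
time_s: 4.87
tcp_pos: [0.6535, -0.1247, 0.0515]
eef_rot: [180.0, 0.0, -80.4]
contact_force: [1.0, -2.1, 3.2]
gripper_width: 0.0006
gripper_force: 1.4
```

```bash
python3 st.py
```

```text
t 4.8667 tcp [ 0.6535 -0.1247  0.0515] rack [ 0.0515 -0.0774] rot [179.9948   0.0022 -80.3763] F [ 1.0177 -2.1066  3.2039] capdist 0.10057936756367276
```

Request:
{"fn": "play_rows", "kwargs": {
  "rows": [
    [[1,-0.008,0,0,0],[1,-0.016,0,0,0],[1,-0.024,0,0,0],[1,-0.032,0,0,0],[1,-0.04,0,0,0],[1,-0.048,0,0,0],[1,-0.056,0,0,0],[1,-0.064,0,0,0]]
  ]
}}

```text
time_s: 5.53
tcp_pos: [0.6482, -0.0932, 0.0516]
eef_rot: [-180.0, 0.0, -80.4]
contact_force: [1.5, -2.8, 4.4]
gripper_width: 0.0004
gripper_force: 1.7
```

Request:
{"fn": "play_rows", "kwargs": {
  "rows": [
    [[1,-0.008,0,0,0],[1,-0.016,0,0,0],[1,-0.024,0,0,0],[1,-0.032,0,0,0],[1,-0.036,0,0,0],[1,-0.036,0,0,0],[1,-0.036,0,0,0],[1,-0.036,0,0,0]]
  ]
}}

```text
time_s: 6.2
tcp_pos: [0.6451, -0.0753, 0.0514]
eef_rot: [180.0, 0.0, -80.4]
contact_force: [-1.6, 1.6, 3.0]
gripper_width: 0.0005
gripper_force: 1.4
```

```bash
python3 st.py
```

```text
t 6.2 tcp [ 0.6451 -0.0753  0.0514] rack [ 0.0516 -0.0273] rot [179.9942   0.0375 -80.3764] F [-1.5911  1.5779  3.0042] capdist 0.15070524184975254
```

Request:
{"fn": "play_rows", "kwargs": {
  "rows": [
    [[1,0,0,-0.07,0],[1,0,0,-0.14,0],[1,0,0.02,-0.2,0],[1,0,0.1,-0.2,0],[1,0,0.18,-0.2,0],[1,0,0.25,-0.2,0],[1,0,0.314,-0.2,0],[1,0,0.314,-0.2,0]]
  ]
}}

```text
time_s: 6.87
tcp_pos: [0.4842, -0.103, 0.1511]
eef_rot: [179.8, 0.1, -80.5]
contact_force: [-0.9, 0.1, -0.8]
gripper_width: 0.0006
gripper_force: 0.0
```

Request:
{"fn": "play_rows", "kwargs": {
  "rows": [
    [[1,0,0,0.05,0],[1,0,0,0.1,0],[1,0,0,0.14,0],[1,0,0,0.17,0],[1,0,0,0.2,0],[1,0,0,0.23,0],[1,0,0,0.24,0],[1,0,0,0.24,0]]
  ]
}}

```text
time_s: 7.53
tcp_pos: [0.4892, -0.1024, 0.0302]
eef_rot: [179.8, 0.0, -80.4]
contact_force: [-0.3, -0.2, -0.5]
gripper_width: 0.0005
gripper_force: 0.0
```

```bash
python3 st.py; python3 - <<'E'
from plant import r
import cv2
a=r.capture("scene")[150:400,150:400,::-1];b=r.capture("wrist")[:,:,::-1]
import numpy as np
cv2.imwrite("pics/c2.png",np.hstack([cv2.resize(a,(420,420)),cv2.resize(b[:,100:460],(360,420))]))
E
```

```text
t 7.5333 tcp [ 0.4892 -0.1024  0.0302] rack [-0.1067 -0.0277] rot [179.8086   0.0098 -80.4023] F [-0.3172 -0.2424 -0.4748] capdist 0.2171041890431615
```

View pics/c2.png

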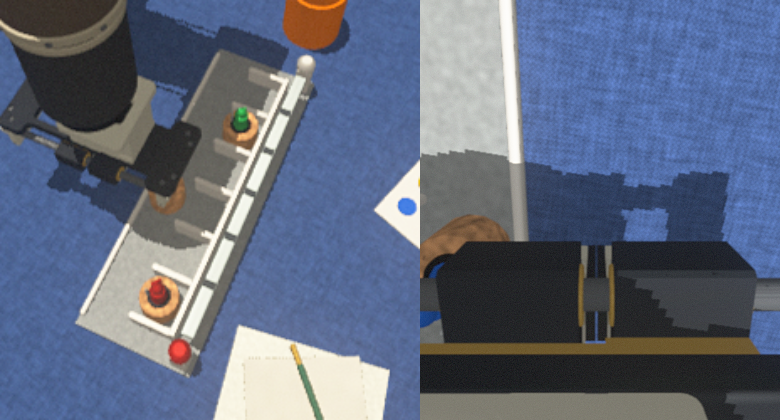

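The picture shows the closed fingers on the table side of the lip, behind the blue stand (cork at (170,195)), with the neighbouring stands untouched. I lower slightly and push in steps.

Request:
{"fn": "play_rows", "kwargs": {
  "rows": [
    [[1,0,0,0.01,0],[1,0,0,0.018,0],[1,0,-0.01,0.018,0],[1,0,-0.025,0.018,0],[1,0,-0.04,0.018,0],[1,0,-0.05,0.018,0],[1,0,-0.06,0.018,0],[1,0,-0.06,0.018,0]]
  ]
}}

```text
time_s: 8.3
tcp_pos: [0.5212, -0.0969, 0.0225]
eef_rot: [-180.0, -0.0, -80.4]
contact_force: [0.1, -0.5, 0.4]
gripper_width: 0.0004
gripper_force: 0.0
```

```bash
python3 st.py; python3 - <<'E'
from plant import r
import cv2
cv2.imwrite("pics/c3.png",cv2.resize(r.capture("scene")[200:360,170:330,::-1],(560,560)))
E
```

```text
t 8.3 tcp [ 0.5212 -0.0969  0.0225] rack [-0.0742 -0.0277] rot [-179.9868   -0.0087  -80.3577] F [ 0.0641 -0.5211  0.3525] capdist 0.19500505735699125
```

View pics/c3.png

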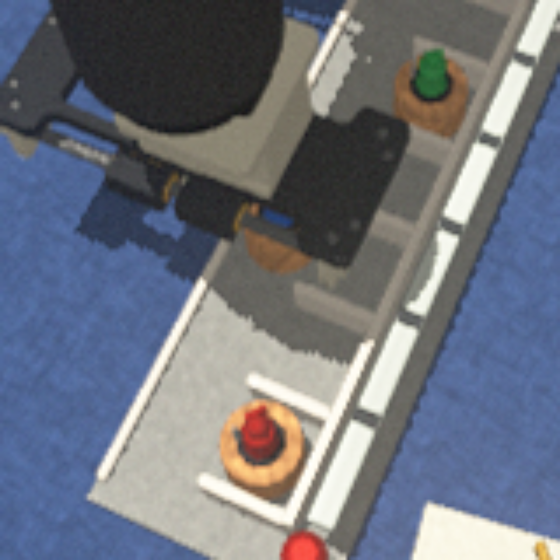

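The stand's cork is at (280,250) in front of the fingertips and the blue figure shows at (275,215) below the gripper body. There is no contact force yet, so I push on slowly.

Request:
{"fn": "play_rows", "kwargs": {
  "rows": [
    [[1,0,-0.006,0,0],[1,0,-0.012,0,0],[1,0,-0.018,0,0],[1,0,-0.024,0,0],[1,0,-0.03,0,0],[1,0,-0.035,0,0],[1,0,-0.04,0,0],[1,0,-0.04,0,0]]
  ]
}}

```text
time_s: 9.02
tcp_pos: [0.5404, -0.0936, 0.0226]
eef_rot: [-180.0, -0.0, -80.4]
contact_force: [-0.6, 0.2, -0.4]
gripper_width: 0.0006
gripper_force: 0.2
```

```bash
python3 st.py; python3 - <<'E'
from plant import r
import cv2,numpy as np
a=r.capture("scene")[200:360,170:330,::-1];b=r.capture("top")[160:250,270:390,::-1]
cv2.imwrite("pics/c4.png",np.hstack([cv2.resize(a,(400,400)),cv2.resize(b,(400,400))]))
E
```

```text
t 9.0167 tcp [ 0.5404 -0.0936  0.0226] rack [-0.0547 -0.0277] rot [-179.9767   -0.0039  -80.3643] F [-0.5833  0.1899 -0.3761] capdist 0.18320052098714423
```

View pics/c4.png

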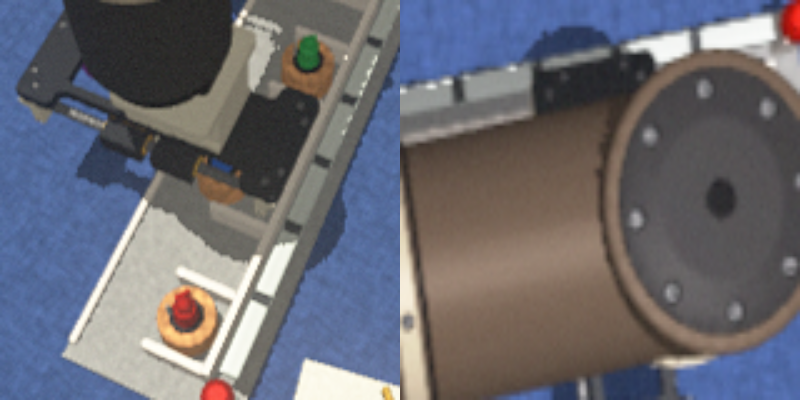

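The cork, now at (220,185), is moving into the gap upright, so I continue.

Request:
{"fn": "play_rows", "kwargs": {
  "rows": [
    [[1,0,-0.005,0,0],[1,0,-0.01,0,0],[1,0,-0.015,0,0],[1,0,-0.02,0,0],[1,0,-0.024,0,0],[1,0,-0.028,0,0],[1,0,-0.032,0,0],[1,0,-0.032,0,0]]
  ]
}}

```text
time_s: 9.78
tcp_pos: [0.556, -0.091, 0.0225]
eef_rot: [-180.0, -0.0, -80.4]
contact_force: [-1.2, 0.1, 1.4]
gripper_width: 0.0005
gripper_force: 0.4
```

Request:
{"fn": "play_rows", "kwargs": {
  "rows": [
    [[1,0,-0.002,0,0],[1,0,-0.004,0,0],[1,0,-0.006,0,0],[1,0,-0.008,0,0],[1,0,-0.01,0,0],[1,0,-0.01,0,0],[1,0,-0.01,0,0],[1,0,-0.01,0,0]]
  ]
}}

```text
time_s: 10.45
tcp_pos: [0.5608, -0.0902, 0.0226]
eef_rot: [-180.0, -0.0, -80.4]
contact_force: [0.7, -0.0, 0.8]
gripper_width: 0.0005
gripper_force: 0.1
```

```bash
python3 st.py
```

```text
t 10.45 tcp [ 0.5608 -0.0902  0.0226] rack [-0.0341 -0.0277] rot [-179.9673   -0.0004  -80.3716] F [ 0.7031 -0.0362  0.8089] capdist 0.17219532939699186
```

Request:
{"fn": "play_rows", "kwargs": {
  "rows": [
    [[1,0,-0.002,0,0],[1,0,-0.004,0,0],[1,0,-0.006,0,0],[1,0,-0.008,0,0],[1,0,-0.008,0,0],[1,0,-0.008,0,0],[1,0,-0.008,0,0],[1,0,-0.008,0,0]]
  ]
}}

```text
time_s: 11.12
tcp_pos: [0.5647, -0.0895, 0.0226]
eef_rot: [-180.0, -0.0, -80.4]
contact_force: [-0.5, -0.6, 0.3]
gripper_width: 0.0004
gripper_force: 0.2
```

Request:
{"fn": "play_rows", "kwargs": {
  "rows": [
    [[1,0,-0.002,0,0],[1,0,-0.004,0,0],[1,0,-0.006,0,0],[1,0,-0.006,0,0],[1,0,-0.006,0,0],[1,0,-0.006,0,0],[1,0,-0.006,0,0],[1,0,-0.006,0,0]]
  ]
}}

```text
time_s: 11.78
tcp_pos: [0.5671, -0.0891, 0.0225]
eef_rot: [180.0, 0.0, -80.4]
contact_force: [-2.7, -0.3, 1.8]
gripper_width: 0.0008
gripper_force: 1.8
```

```bash
python3 st.py; python3 - <<'E'
from plant import r
import cv2,numpy as np
cv2.imwrite("pics/c5.png",cv2.resize(r.capture("scene")[220:320,210:310,::-1],(500,500),interpolation=cv2.INTER_CUBIC))
E
```

```text
t 11.7833 tcp [ 0.5671 -0.0891  0.0225] rack [-0.0277 -0.0278] rot [179.9737   0.0016 -80.3798] F [-2.7218 -0.3367  1.7634] capdist 0.16912037752130668
```

View pics/c5.png

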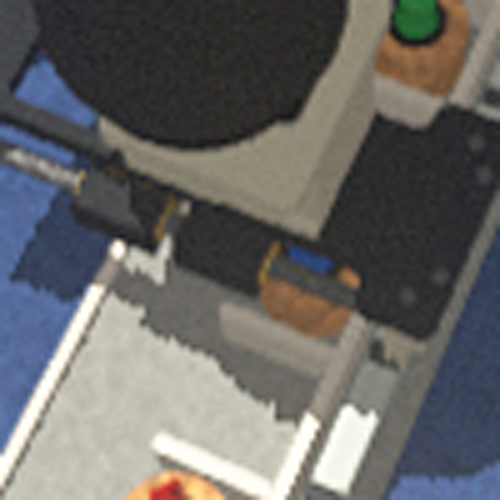

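The cork at (310,300) sits against the back stop strip, and the force has risen to 2.7 N. One more small nudge to confirm, then I back off.

Request:
{"fn": "play_rows", "kwargs": {
  "rows": [
    [[1,0,-0.001,0,0],[1,0,-0.002,0,0],[1,0,-0.003,0,0],[1,0,-0.003,0,0],[1,0,-0.003,0,0],[1,0,-0.003,0,0],[1,0,-0.003,0,0],[1,0,-0.003,0,0]]
  ]
}}

```text
time_s: 12.5
tcp_pos: [0.5672, -0.0891, 0.0224]
eef_rot: [179.8, 0.0, -80.4]
contact_force: [-7.5, -0.1, 6.4]
gripper_width: 0.0005
gripper_force: 4.0
```

Request:
{"fn": "play_rows", "kwargs": {
  "rows": [
    [[1,0,0.01,0,0],[1,0,0.03,0,0],[1,0,0.06,0,0],[1,0,0.1,0,0],[1,0,0.16,0,0],[1,0,0.16,-0.06,0],[1,0,0.16,-0.14,0],[1,0,0.16,-0.22,0]]
  ]
}}

```text
time_s: 13.17
tcp_pos: [0.4888, -0.1024, 0.1335]
eef_rot: [179.9, -0.0, -80.4]
contact_force: [2.3, -0.3, -0.0]
gripper_width: 0.0007
gripper_force: 0.0
```

Request:
{"fn": "play_rows", "kwargs": {
  "rows": [
    [[1,0,0,-0.07,0],[1,-0.08,0,-0.14,0],[1,-0.16,0,-0.2,0],[1,-0.24,0,-0.2,0],[1,-0.32,0,-0.2,0],[1,-0.4,0,-0.2,0],[1,-0.48,0,-0.2,0],[1,-0.48,0,-0.2,0]]
  ]
}}

```text
time_s: 13.83
tcp_pos: [0.4494, 0.139, 0.2332]
eef_rot: [-179.8, 0.1, -80.2]
contact_force: [0.7, -0.1, 0.7]
gripper_width: 0.0006
gripper_force: 0.0
```

```bash
python3 st.py; python3 - <<'E'
from plant import r
from h import *
a=np.radians(9.7);R=np.array([[np.cos(a),-np.sin(a)],[np.sin(a),np.cos(a)]]);O=np.array([.5897,-.0571])
T,S=r.camera_info("top"),r.camera_info("scene");t=r.capture("top")[:,:,::-1].copy();s=r.capture("scene")[:,:,::-1].copy()
e=np.array([*(O+R@[.009,-.027]),.04]);print("expected px",proj(T,e),proj(S,e))
b=blob(t,[5,60,50],[20,255,255],proj(T,e),15);p=plane(T,b[2][0],.04);print(b,p,R.T@(p[:2]-O))
cv2.imwrite("pics/c6.png",np.hstack([cv2.resize(t[150:250,220:400],(432,240)),cv2.resize(s[200:340,190:330],(240,240))]))
E
```

```text
t 13.8333 tcp [0.4494 0.139  0.2332] rack [-0.1053  0.2169] rot [-179.8196    0.1304  -80.1958] F [ 0.7186 -0.067   0.7313] capdist 0.4243202197026399
expected px [324.8373 193.4506] [271.8012 270.9658]
((323.7169211195929, 193.6272264631043), 262.0, ((323.72442626953125, 193.63548278808594), (18.093618392944336, 18.569961547851562), 51.17741775512695)) [ 0.6027 -0.0797  0.04  ] [ 0.009  -0.0244]
```

View pics/c6.png

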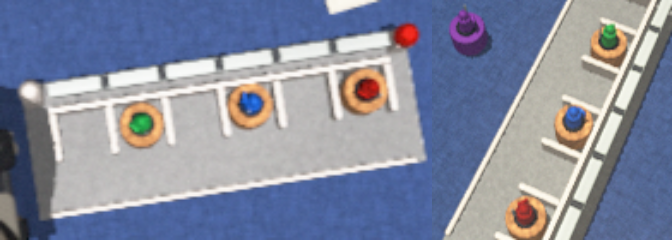

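The picture shows the blue stand at (250,103), upright and home in the third gap from the red cap. It measures at rack x = 0.009. The red stand at (365,90) and green stand at (141,125) are unmoved.

```bash
python3 -c "
from plant import r
print(r.close_job())"
```

```text
the job is handed in; nothing more can be done
None
```

The fingertip ran along the rail from the red cap to the third gap, and the blue figure's stand is now upright and fully home in that gap. The job is handed in; the interface returned no verdict.

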